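# Pack the spray can and tip the case lid shut

### The job

Pack up the open spray-can case: lay the stirring stick that lies across it flat on the bench beside or in front of the case, then lay (do not drop) the stray green spray can in the empty foam cradle. Last, push the leaning-back lid from behind until it is past upright and let it fall shut by its own weight, without riding or pressing it down; the tubs, brush pot, tape and tin stay where they stand.

Things in the scene. Friction and masses are not known exactly. Their poses are not given: they have to be found in the camera images.
- case: blue spray-can case, fixed to the bench: base 200 (x) by 320 mm (y), rim 85 mm above the bench, walls 6 mm. Origin: centre of the underside; x from front to hinge side, y along the hinge, z up. A 6 mm grey divider as high as the rim runs along x at y = 0. A carrying handle stands out 20 mm from the front (-x) face, below the rim. Heading within 0.28 rad of straight ahead
- lid (a joint): lid angle in rad: 0 shut, 1.57 upright, 1.92 leaning back on its stop hinges (start). Blue tray-shaped lid, 200 by 320, 25 mm deep, 0.45 to 0.7 kg, hinged along the case's back rim. No spring: above about 1.42 it falls back on the stops, below about 1.35 it falls shut by itself in 1 to 3 s (damped). Must not be touched below 1.0; 2 to 5 N near the edge push it over
- lid_hinge (a point): middle of the hinge line, at the back rim: 100 mm behind the case's centre (case x), 85 mm above the bench; it turns with the lid
- lid_edge (a point): middle of the lid's free edge on its outer face, 200 mm from the hinge and 25 mm out from the hinge plane. The outer face is the back of the lid when it is open; at the start the edge is about 264 mm above the bench and 92 mm behind the hinge (highest part of the lid 273 mm); it rises to at most 287 mm
- bay: grey foam insert with the empty cradle, fixed in the case's left or right half, under the stick: 186 (x) by 146 mm (y), 6 mm floor, two ridges along x, 12 mm wide, centred 32 mm either side of the middle, tops 20 mm above its underside. Origin: centre of the underside, 5 mm above the bench; axes as the case. The can lies along x between them, either way round, axis 32 mm above this origin
- caps: the other insert, in the other half of the case: a foam block full of coloured spray caps, up to 54 mm above the bench. Origin: centre of its underside. Fixed
- can_center (a point): centre of the stray green spray can, lying on the bench left or right of the case: 53 mm across, 150 mm long overall with its 41 mm white cap; x runs along it towards the cap, the 53 mm body reaches from x = -75 to +41 mm. The other axes roll with it. 0.2 to 0.3 kg, balance point about 14 mm from the centre towards the bottom (-x)
- stick_center (a point): centre of the wooden stirring stick: flat, 280 mm long (x), 30 mm wide (y), 10 mm thick (z), one end red with dried paint, 50 g. It lies loose across the empty half, on the case's side rim and on the divider, so its underside is 85 mm above the bench
- tubs: three white paint tubs stacked, joined as one, 100 mm across, 270 mm high. Origin: centre of the underside. Leave alone
- jar: steel pot with three brushes, 80 mm across, 272 mm high with the brushes. Origin: centre of the underside. Leave alone
- tape: roll of yellow tape lying flat, 100 mm across, 48 mm high. Origin: centre of the underside. Leave alone. Tubs, pot and tape stand in a row close behind the lid, in any order, 265 to 300 mm behind the case's centre, so the gap over the low tape is the free way to the back of the lid
- tin: orange paint tin, 76 mm across, 66 mm high, beside the case on the side away from the stray can. Origin: centre of the underside. Leave alone
Things that resemble listed ones, but are neither listed nor needed, are in the scene too. Of the things that look like the part that bears can_center, take the one that is farthest from the robot's base at the start.

How it is judged:
On the way, in this order (a step that is already met when the one before it is completed fails the run):
1. the stirring stick lies flat on the bench, off the case, and is let go (height (world z) of stick_center below 0.015 m and (y of stick_center in the frame of case above 0.17 m or y of stick_center in the frame of case below -0.17 m or x of stick_center in the frame of case below -0.115 m or x of stick_center in the frame of case above 0.115 m) and contact force between the fingers and stick below 0.3 N), for 0.2 s.
2. the can lies in the empty cradle, let go, with the lid still open (x of can_center in the frame of bay between -0.025 and 0.025 m and y of can_center in the frame of bay between -0.01 and 0.01 m and z of can_center in the frame of bay below 0.04 m and angle between the x axis of can_center and the x axis of bay, either way round below 0.15 rad and contact force between the fingers and can below 0.3 N and value of joint lid above 1.4 rad), for 0.2 s.
3. the lid has fallen shut (value of joint lid below 0.03 rad), for 0.2 s.
At the end, for the whole second after the job is handed in: the lid is shut (within 0.03 rad), the can lies at rest in the cradle (along it within 0.15 rad, within 25 mm lengthwise and 10 mm sideways of the middle, on the foam), the stick lies at rest flat on the bench with its middle outside the case (value of joint lid below 0.03 rad and x of can_center in the frame of bay between -0.025 and 0.025 m and y of can_center in the frame of bay between -0.01 and 0.01 m and z of can_center in the frame of bay below 0.04 m and angle between the x axis of can_center and the x axis of bay, either way round below 0.15 rad and height (world z) of stick_center below 0.015 m and (y of stick_center in the frame of case above 0.17 m or y of stick_center in the frame of case below -0.17 m or x of stick_center in the frame of case below -0.115 m or x of stick_center in the frame of case above 0.115 m) and linear speed of each of can, stick below 0.02 m/s); the robot touches nothing.
It fails at once if the lid is touched by the robot once it has swung below 1.0 rad: it must fall shut by its own weight (value of joint lid below 1 rad and contact force between the arm and lid above 1 N).
It fails at once if the lid is touched by the fingers once it has swung below 1.0 rad (value of joint lid below 1 rad and contact force between the fingers and lid above 1 N).
It fails at once if a tub stack, brush pot, tape or tin is moved by more than 30 mm or tipped (distance of any of tubs, jar, tape, tin from where it was at the start of the episode above 0.03 m or angle between any of tubs, jar, tape, tin's own z axis and vertical above 0.3 rad).
It fails at once if the can is dropped (more than about 30 mm) (linear speed of can above 0.75 m/s and contact force between the fingers and can below 0.2 N).
It also fails if it takes over 72 s, if anything falls off the work surface, if the arm or the gripper's body presses on something with over 40 N, if the wrist force passes 120 N, or if a joint passes its speed limit or range.

### The arm

A 6-joint arm with a two-finger parallel gripper is mounted at the origin on the work surface. World frame = base frame: x ahead of the robot, y to its left, z up, the work surface at z = 0. Lengths are in m, angles in rad, forces in N, time in s.
With the tool pointing down it reaches from about 0.35 to 0.875 m from the base axis. Payload 4.2 kg.
Tool frame: the origin (TCP) lies between the finger pads; the fingertips stand 22 mm ahead of it and the grasp point (between the pads) lies 3 mm ahead of it; z points along the fingers, y is the line along which they close (so a half turn about z gives the same grasp; the last joint's range is limited). The gripper opens to 85 mm and grips with 20 to 120 N. Pads are 22 mm wide; open, the fingers measure 114 mm over their backs; the gripper's body (76 mm by 85 mm) begins 54 mm behind the grasp point. The pads swing forward as they close: fully open they stand 13 mm farther back than shut.
Start: joints at [1.507, 0.385, 0.008, 0, -1.194, -0.259], TCP at [0.198, 0.593, 0.253] pointing down, gripper open.
Joint ranges: [-3.14, 3.14], [-1.21, 2.06], [-1.07, 1.41], [-3.16, 2.05], [-2.99, -0.16], [-3.1, 3.1]. Speed limits (rad/s): [2.79, 2.79, 3.14, 3.14, 3.14, 3.14].

### API

Orientations are given as a 3x3 rotation matrix whose columns are the frame's x, y, z axes.
In Python, from station import r gives the robot as it stands. Calls block until the motion is done:
- r.move_to(position, orientation): joint-space move of the TCP to a pose.
- r.line_to(position, speed=0.15, frame=None, contact_N=None): straight line of the TCP; frame=None keeps the orientation; speed is the mean speed in m/s. With contact_N (N) it stops when the force on the tool has changed by that much, and returns True; else False.
- r.move_j(angles): joint-space move.
- r.set_gripper(opening, f_grip=None): finger opening in m; f_grip is the grip in N (None keeps the last); returns when the fingers have stopped.
- r.sleep(seconds).
- r.solve_ik(position, orientation): joint angles nearest the present ones, or None.
- r.get_obs(): the state.
- r.camera(name): name is "scene" or "top"; returns a dict with "pixels" (480x640x3 uint8, blue, green, red), "K" (3x3 intrinsics, pixels), "extrinsics" (4x4, takes a point from camera to world coordinates). Camera axes: x right, y up, looking along -z (the intrinsics and any distortion apply to the point x, -y, -z); pixel columns grow to the right and rows downward; lengths in m; the calibration is good to about 2 mm. A picture is of the moment at which its call begins. There is no depth.
A pose or a line that the arm cannot do raises r.Unreachable and nothing moves.
- r.hand_in(): hands the job in; it is judged then, once.
Trained networks look in a picture, given as the dict that the camera call returned (one of the last four; its "shot" number tells which), for a name from the list of things; names that differ only in an ending like _2 or _b are one class to them, and where a whole thing is asked for, a point or a joint stands for the part that bears it (a point fixed in the world has none). Each returns a list of dicts, best first, with "score" (0 to 1); they miss things now and then, are a little off and sometimes report something else, mostly with a low value. They report only what shows in the picture. A call takes as long as a camera call. They do not tell look-alikes from the thing itself.
- r.spot_in(picture, name): "rect" ([centre column, centre row, width, height] in pixels, round what is visible of it).
- r.regions_of(picture, name): "mask" (480x640 bool, what is visible of it) and "rect" ([centre column, centre row, width, height] in pixels, round what is visible of it).
- r.spot_point(picture, name): "centre" ([column, row] in pixels: a listed point, or the origin of a listed thing).
The state is a dict: "t": time; "qpos": joint angles; "qd": joint speeds; "effort": joint torques, N m; "position": TCP position; "orientation": TCP orientation; "wrist_force": force on the tool from outside, world axes, zero at the start; "ft_torque": the same for the moment, N m; "grip_width": finger opening in m; "finger_force": force on a finger pad.
Only numpy, scipy, OpenCV 4.12 (cv2) and the standard library are available. Lean on these libraries where they do the work, as an engineer would, in place of code of your own. Each camera call takes 0.05 s, during which the arm holds its last target. There are 200 camera calls.

## Working session

There is one attempt and no reset: what is moved stays moved. The work goes in short steps, each a Python script; the robot and the scene stay as the last script left them, time stands still between calls to the robot, and variables do not carry over. Pictures are saved under pics/ and viewed, at most 10 in all, crops included, and the job is handed in when it is done.

```bash
mkdir -p pics; ls
cat > h.py <<'E'
import numpy as np, cv2
from station import r
def ray(p,uv):
    K=np.array(p["K"]);E=np.array(p["extrinsics"])
    d=np.linalg.inv(K)@np.array([uv[0],uv[1],1.]); d=E[:3,:3]@np.array([d[0],-d[1],-d[2]])
    return E[:3,3],d
def atz(p,uv,z):
    o,d=ray(p,uv); return o+d*(z-o[2])/d[2]
def proj(p,X):
    K=np.array(p["K"]);E=np.array(p["extrinsics"])
    c=E[:3,:3].T@(np.array(X)-E[:3,3]); c=K@np.array([c[0],-c[1],-c[2]]); return c[:2]/c[2]
def tri(p,a,q,b):
    o1,d1=ray(p,a);o2,d2=ray(q,b);d1/=np.linalg.norm(d1);d2/=np.linalg.norm(d2)
    A=sum(np.eye(3)-np.outer(d,d) for d in(d1,d2)); B=sum((np.eye(3)-np.outer(d,d))@o for o,d in((o1,d1),(o2,d2)))
    return np.linalg.solve(A,B)
E
python3 - <<'E'
from h import *
np.set_printoptions(precision=3,suppress=True)
P={n:r.camera(n) for n in("top","scene")}
for n,p in P.items():
    cv2.imwrite(f"pics/{n}0.png",p["pixels"]); print(n,[k for k in p],np.array(p["K"]).round(0).tolist(),np.array(p["extrinsics"]))
    print(p.get("distortion"))
Z=dict(case=0,lid_hinge=.085,lid_edge=.264,bay=.005,caps=.005,can_center=.0265,stick_center=.09,tubs=0,jar=0,tape=0,tin=0)
for k,z in Z.items():
    for n,p in P.items():
        for d in r.spot_point(p,k)[:4]:
            print(k,n,round(d["score"],2),np.round(d["centre"]),atz(p,d["centre"],z))
E
```

```text
pics
top ['pixels', 'K', 'extrinsics', 'shot'] [[623.0, 0.0, 316.0], [0.0, 623.0, 231.0], [0.0, 0.0, 1.0]] [[-0.014  0.999 -0.05   0.396]
 [-1.    -0.014  0.006  0.013]
 [ 0.005  0.05   0.999  1.523]
 [ 0.     0.     0.     1.   ]]
None
scene ['pixels', 'K', 'extrinsics', 'shot'] [[478.0, 0.0, 316.0], [0.0, 478.0, 237.0], [0.0, 0.0, 1.0]] [[ 0.998 -0.028  0.048  0.533]
 [ 0.055  0.669 -0.742 -0.915]
 [-0.011  0.743  0.669  0.922]
 [ 0.     0.     0.     1.   ]]
None
case top 0.71 [302. 232.] [0.47  0.037 0.   ]
case scene 0.93 [310. 260.] [0.454 0.016 0.   ]
lid_hinge top 0.88 [315. 192.] [0.558 0.004 0.085]
lid_hinge scene 0.63 [349. 243.] [ 0.56  -0.005  0.085]
lid_edge top 0.9 [325. 142.] [ 0.64  -0.015  0.264]
lid_edge scene 0.62 [391. 191.] [ 0.649 -0.02   0.264]
bay top 0.64 [276. 228.] [0.48  0.102 0.005]
bay scene 0.91 [324. 233.] [0.488 0.12  0.005]
caps top 0.79 [337. 244.] [ 0.44  -0.048  0.005]
caps scene 0.93 [305. 273.] [ 0.445 -0.04   0.005]
can_center top 0.69 [465. 353.] [ 0.175 -0.349  0.026]
can_center top 0.59 [431. 263.] [ 0.391 -0.272  0.026]
can_center top 0.27
[... 232 characters left out ...]
18.] [0.498 0.089 0.09 ]
stick_center scene 0.23 [390. 194.] [0.676 0.202 0.09 ]
tubs top 0.7 [318. 192.] [ 0.568 -0.003  0.   ]
tubs top 0.61 [288. 117.] [0.754 0.068 0.   ]
tubs scene 0.89 [420. 246.] [0.762 0.082 0.   ]
tubs scene 0.69 [311. 258.] [0.457 0.02  0.   ]
jar top 0.93 [381. 139.] [ 0.697 -0.16   0.   ]
jar scene 0.59 [404. 316.] [ 0.696 -0.171  0.   ]
tape top 0.58 [332. 122.] [ 0.741 -0.041  0.   ]
tape top 0.34 [174. 202.] [0.547 0.35  0.   ]
tape top 0.33 [303. 233.] [0.469 0.036 0.   ]
tape scene 0.91 [418. 281.] [ 0.743 -0.051  0.   ]
tape scene 0.52 [388. 194.] [0.686 0.325 0.   ]
tin top 0.73 [176. 201.] [0.552 0.346 0.   ]
tin scene 0.55 [347. 190.] [0.553 0.339 0.   ]
```

View pics/top0.png

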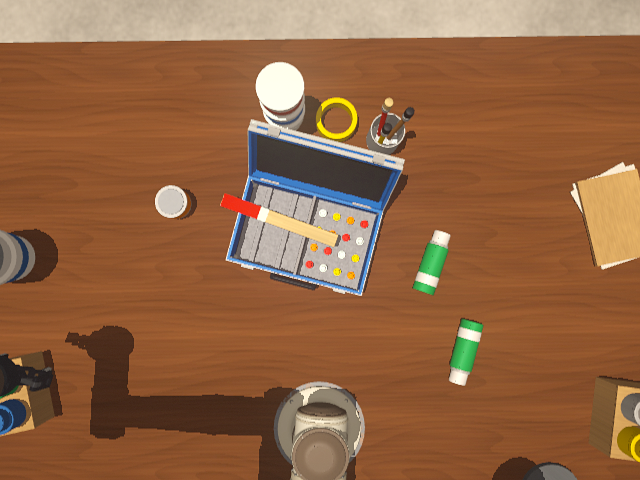

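View pics/scene0.png

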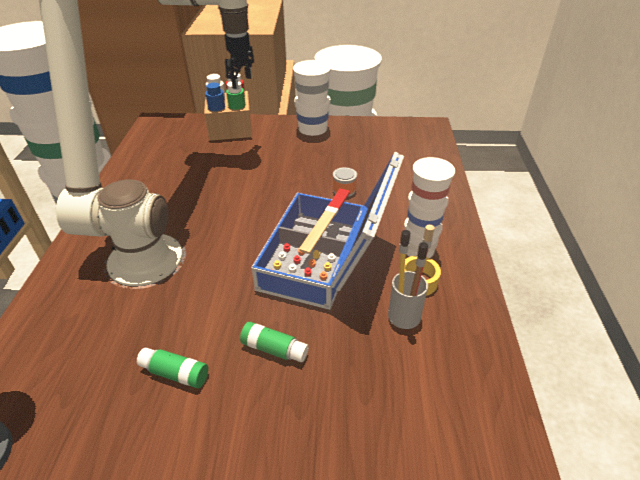

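The top view shows the case centred near (303,232), with the stick on its left half: red end at (223,202), plain end at (338,240). The tubs are at (281,90), the tape at (337,118), the brush pot at (386,130) and the tin at (172,201).

Candidates for the green can are A at (431,263), 0.48 m from the base, and B at (465,352), 0.39 m from the base. I choose A because it is farther. I'll check it in a close crop with a model overlay.

```bash
cat > look.py <<'E'
from h import *
import sys
np.set_printoptions(precision=3,suppress=True)
p=r.camera("top"); s=r.camera("scene")
fr=[(227,262),(362,293)]
a,b=[atz(p,u,.085) for u in fr]; v=a-b; th=np.arctan2(-v[0],v[1]); print("front edge len",np.linalg.norm(v),"th",th)
R=np.array([[np.cos(th),-np.sin(th)],[np.sin(th),np.cos(th)]])
c=(a+b)[:2]/2+R@[.1,0]; print("case",c)
img=cv2.resize(p["pixels"],None,fx=2.4,fy=2.4,interpolation=cv2.INTER_CUBIC)
def W(x,y,z): return np.r_[c+R@[x,y],z]
def poly(pts,col): cv2.polylines(img,[np.int32([proj(p,q)*2.4+.7 for q in pts])],True,col,1)
poly([W(x,y,.085) for x,y in((-.1,-.16),(-.1,.16),(.1,.16),(.1,-.16))],(0,255,255))
poly([W(x,0,.085) for x in(-.1,.1)],(0,255,255))
for name,cam,z in(("can_center",p,.0265),("stick_center",p,.095),("can_center",s,.0265),("stick_center",s,.095)):
    for d in r.regions_of(cam,name)[:2]:
        m=d["mask"]; ct=cv2.findContours(m.astype(np.uint8),0,2)[0]; k=max(ct,key=cv2.contourArea)
        (rc,wh,an)=cv2.minAreaRect(k); bx=cv2.boxPoints((rc,wh,an))
        mid=[(bx[i]+bx[(i+1)%4])/2 for i in range(4)]
        e=(0,2) if np.linalg.norm(mid[0]-mid[2])>np.linalg.norm(mid[1]-mid[3]) else (1,3)
        q=[atz(cam,mid[i],z) for i in e]; w=q[0]-q[1]
        print(name,"top" if cam is p else "scene",round(d["score"],2),np.round(rc),"c",atz(cam,rc,z),"ends",q[0],q[1],"len",np.linalg.norm(w),"ang",np.arctan2(w[1],w[0]))
        if cam is p: poly([atz(cam,q,z) for q in bx],(255,0,255))
cv2.imwrite("pics/crop1.png",img[216:744,360:1152])
for k,z in dict(lid_hinge=.085,lid_edge=.264).items(): print(k,tri(p,r.spot_point(p,k)[0]["centre"],s,r.spot_point(s,k)[0]["centre"]))
for k in("tubs","jar","tape"):
  for cam in (p,s):
    for d in r.regions_of(cam,k)[:1]: print(k,d["rect"],d["score"])
E
python3 look.py
```

```text
front edge len 0.31893820296484937 th -0.2391236401348268
case [0.459 0.031]
can_center top 0.95 [464. 353.] c [ 0.176 -0.346  0.026] ends [ 0.25  -0.366  0.026] [ 0.103 -0.325  0.026] len 0.15191434424579278 ang -0.2723852486869973
can_center top 0.8 [433. 262.] c [ 0.393 -0.275  0.026] ends [ 0.464 -0.301  0.026] [ 0.322 -0.25   0.026] len 0.14988883428248576 ang -0.34471790863153834
stick_center top 0.68 [279. 220.] c [0.494 0.089 0.095] ends [0.544 0.22  0.095] [ 0.445 -0.041  0.095] len 0.27885054392543646 ang 1.2080136269094328
can_center scene 0.95 [273. 342.] c [ 0.392 -0.28   0.026] ends [ 0.314 -0.252  0.026] [ 0.466 -0.305  0.026] len 0.16136189827067962 ang 2.807261874988221
can_center scene 0.86 [171. 366.] c [ 0.178 -0.352  0.026] ends [ 0.094 -0.331  0.026] [ 0.258 -0.373  0.026] len 0.16943808804796776 ang 2.889503604209956
stick_center scene 0.78 [324. 221.] c [0.492 0.07  0.095] ends [0.548 0.216 0.095] [ 0.444 -0.055  0.095] len 0.2902275261963978 ang 1.203750141663919
lid_hinge [0.56  0.004 0.079]
lid_edge [ 0.642 -0.019  0.262]
tubs [280.8, 95.8, 46.6, 70.6] 0.8
tubs [429.5, 207.3, 48.6, 104.1] 0.66
jar [390.8, 126.8, 49.9, 60.1] 0.66
jar [411.3, 276.5, 42.0, 104.6] 0.71
tape [336.2, 120.6, 44.1, 46.6] 0.66
tape [424.5, 273.4, 39.3, 36.7] 0.88
```

View pics/crop1.png

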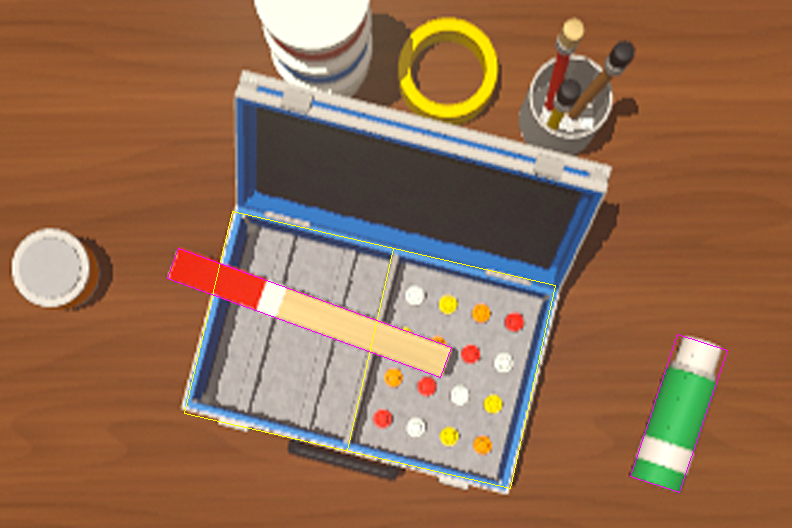

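The crop fits: the model case outline and divider lie on the rim, and can A at (678,413) is green with its cap at the upper end. The stick runs from (175,265) to (446,362). I'll start with the stick, laying it between the case and the tin.

```bash
cat >> h.py <<'E'
np.set_printoptions(precision=3,suppress=True)
th=-.239; C=np.array([.459,.031]); RC=np.array([[np.cos(th),-np.sin(th)],[np.sin(th),np.cos(th)]])
def W(x,y,z): return np.r_[C+RC@[x,y],z]
def F(a): return np.array([[-np.sin(a),np.cos(a),0],[np.cos(a),np.sin(a),0],[0,0,-1.]]).T
def F_(a):
    y=np.array([np.cos(a),np.sin(a),0]); z=np.array([0,0,-1.]); return np.column_stack([np.cross(y,z),y,z])
def st(m=""):
    o=r.get_obs(); print(m,"t",round(o["t"],2),"pos",o["position"],"F",o["wrist_force"],"w",round(o["grip_width"],4),"ff",o["finger_force"])
E
sed -i '/^def F(a)/d;s/F_(/F(/' h.py
python3 - <<'E'
from h import *
o=r.get_obs(); print(o["orientation"])
S=np.array([.494,.089]); T=W(-.04,.22,0)[:2]
for k in(0,np.pi):
    for xy,a in((S,-.363+k),(T,-1.81+k)): 
        q=r.solve_ik(np.r_[xy,.11],F(a)); print(k,a,q)
E
```

```text
[[ 0.948 -0.317  0.   ]
 [-0.317 -0.948  0.   ]
 [-0.    -0.    -1.   ]]
0 -0.363 [ 0.502  0.338 -0.48   0.    -0.753  2.276]
0 -1.81 [ 0.796  0.387 -0.397  0.    -0.786  0.535]
3.141592653589793 2.778592653589793 [ 0.502  0.338 -0.48   0.    -0.753 -0.865]
3.141592653589793 1.331592653589793 [ 0.796  0.387 -0.397  0.    -0.786 -2.606]
```

Run:
```python
from h import *
S=np.array([.494,.089]); T=W(-.04,.22,0)[:2]; A=F(-.363+np.pi); B=F(-1.81+np.pi)
r.set_gripper(.07,f_grip=40)
r.move_to(np.r_[S,.19],A)
print(r.line_to(np.r_[S,.108],.1,contact_N=6)); st("down")
r.set_gripper(0.0); st("grip")
r.line_to(np.r_[S,.2],.15); st("up")
r.line_to(np.r_[T,.2],.2)
r.line_to(np.r_[T,.19],.05,frame=B)
r.line_to(np.r_[T,.05],.12); print(r.line_to(np.r_[T,.022],.03,contact_N=3)); st("low")
r.set_gripper(.05); st("rel")
r.line_to(np.r_[T,.2],.2)
r.set_gripper(.085)
p=r.camera("top")
cv2.imwrite("pics/a.png",cv2.resize(p["pixels"],None,fx=2.4,fy=2.4)[216:744,240:1032]); st()
```

```text
False
down t 5.38 pos [0.494 0.089 0.109] F [-0.82  -0.243  0.269] w 0.0697 ff 0.0
grip t 5.83 pos [0.494 0.089 0.109] F [-0.522  0.912  4.378] w 0.0288 ff 39.919790625572205
up t 6.59 pos [0.493 0.089 0.199] F [-0.278 -0.432 -0.574] w 0.0287 ff 39.49276149272919
True
low t 11.31 pos [0.472 0.254 0.024] F [-1.232 -0.325  4.674] w 0.0288 ff 39.791178703308105
rel t 11.65 pos [0.474 0.257 0.025] F [2.235 5.856 2.953] w 0.0501 ff 0.0
 t 13.18 pos [0.472 0.254 0.2  ] F [-0.308  0.062 -1.   ] w 0.0851 ff 0.0
```

View pics/a.png

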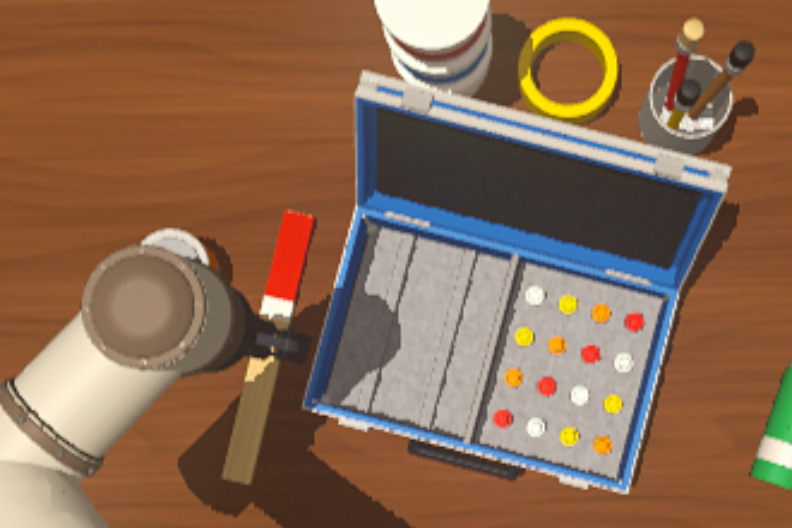

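The stick lies flat left of the case, from (298,215) to (240,480), clear of the tin and the case. The foam edges run from (412,238) to (370,405) and from (472,250) to (432,420). I'll check these against the bay model, then pick the can.

Run:
```python
from h import *
p=r.camera("top")
for y0 in(.0785,):
  for dy in(-.038,-.026,.026,.038):
    for z in(.025,.011):
      print(dy,z,[ (2.4*proj(p,W(x,y0+dy,z))-[240,216]).round(0) for x in(.08,-.08)])
for k in("bay",):
  print([ (d["score"],atz(p,d["centre"],.005)) for d in r.spot_point(p,k)], W(0,.0785,.005))
a=-.34+np.pi/2; ax=np.array([np.cos(-.34),np.sin(-.34)]); g=np.array([.392,-.277])-.014*ax
b=th+np.pi/2
for k in(0,np.pi): print(r.solve_ik(np.r_[g,.036],F(a+k)),r.solve_ik(W(-.014,.0785,.046),F(b+k)))
```

```text
-0.038 0.025 [array([470., 265.]), array([434., 420.])]
-0.038 0.011 [array([470., 266.]), array([434., 420.])]
-0.026 0.025 [array([458., 262.]), array([422., 417.])]
-0.026 0.011 [array([458., 263.]), array([423., 417.])]
0.026 0.025 [array([408., 250.]), array([371., 406.])]
0.026 0.011 [array([409., 252.]), array([373., 406.])]
0.038 0.025 [array([396., 248.]), array([360., 403.])]
0.038 0.011 [array([397., 249.]), array([361., 403.])]
[(0.92, array([0.484, 0.102, 0.005]))] [0.478 0.107 0.005]
[-0.274  0.416 -0.633 -0.    -0.522 -1.637] [ 0.576  0.409 -0.6   -0.    -0.561 -2.385]
[-0.274  0.416 -0.633  0.    -0.522  1.505] [ 0.576  0.409 -0.6    0.    -0.561  0.756]
```

The bay model matches both foam edges to within about 2 px. Now the can.

Run:
```python
from h import *
ca=-.34; ax=np.array([np.cos(ca),np.sin(ca)]); g=np.array([.392,-.277])-.014*ax
A=F(ca-np.pi/2); B=F(th-np.pi/2)
r.move_to(np.r_[g,.2],A)
r.line_to(np.r_[g,.07],.2); print(r.line_to(np.r_[g,.0355],.08,contact_N=6)); st("down")
r.set_gripper(0.0,f_grip=40); st("grip")
r.line_to(np.r_[g,.2],.12); st("up")
r.line_to(W(-.014,.0785,.2),.2,frame=B)
p=r.camera("top"); s=r.camera("scene")
cv2.imwrite("pics/b.png",cv2.resize(np.vstack([p["pixels"][90:310,150:480],s["pixels"][130:350,200:530]]),None,fx=1.35,fy=1.35))
d=r.regions_of(p,"can_center")
for cam in(p,s):
  print([(round(d["score"],2),d["centre"],atz(cam,d["centre"],.19)) for d in r.spot_point(cam,"can_center")],proj(cam,W(0,.0785,.191)))
st()
```

```text
False
down t 18.08 pos [ 0.379 -0.272  0.036] F [ 1.068 -0.644  0.576] w 0.085 ff 0.0
grip t 18.49 pos [ 0.379 -0.272  0.036] F [-0.846  1.667  5.553] w 0.0517 ff 41.172709465026855
up t 20.02 pos [ 0.378 -0.272  0.199] F [ 0.482  0.382 -2.227] w 0.0513 ff 42.05220401287079
[(0.63, [463.4, 353.7], array([ 0.198, -0.305,  0.19 ])), (0.58, [263.0, 223.5], array([0.481, 0.118, 0.19 ]))] [267.902 224.821]
[(0.69, [173.4, 367.8], array([ 0.248, -0.458,  0.19 ])), (0.62, [320.8, 185.2], array([0.482, 0.1  , 0.19 ]))] [319.321 183.143]
 t 22.38 pos [0.464 0.11  0.2  ] F [ 0.536  0.231 -2.633] w 0.0515 ff 42.05607891082764
```

View pics/b.png

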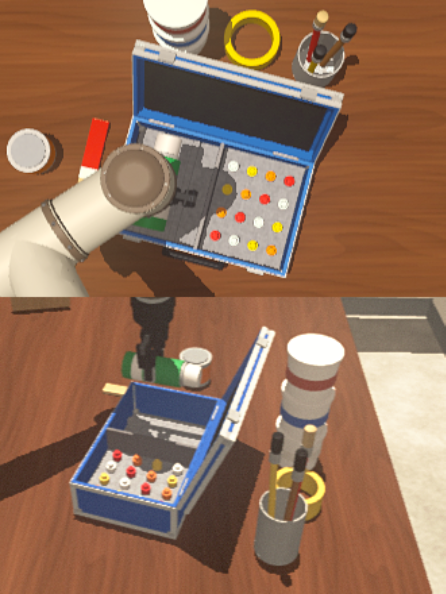

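The can is held level over the left bay, cap toward the hinge (lower view, around (165,370)). The grip width is 51.5 mm, as expected for this can. Now I lower it with contact sensing.

Run:
```python
from h import *
r.line_to(W(-.014,.0785,.075),.15); st("near")
print(r.line_to(W(-.014,.0785,.0445),.03,contact_N=3)); st("low")
r.set_gripper(.062); r.sleep(.2); st("rel")
r.line_to(W(-.014,.0785,.2),.12); r.line_to(W(-.1,.0,.4),.25); st()
p=r.camera("top"); s=r.camera("scene")
cv2.imwrite("pics/c.png",cv2.resize(np.vstack([p["pixels"][90:310,150:480],s["pixels"][130:350,200:530]]),None,fx=1.35,fy=1.35))
for cam in(p,s):
  print([(round(d["score"],2),d["centre"],RC.T@(atz(cam,d["centre"],.037)[:2]-C)-[0,.0785]) for d in r.spot_point(cam,"can_center")])
```

```text
near t 23.36 pos [0.465 0.111 0.076] F [-0.049  0.06  -1.3  ] w 0.0519 ff 42.08427608013153
True
low t 24.21 pos [0.464 0.11  0.047] F [-0.011 -0.481  4.486] w 0.0517 ff 42.63674855232239
rel t 24.68 pos [0.463 0.11  0.047] F [-0.171 -0.009 -0.009] w 0.062 ff 0.0
 t 27.18 pos [0.362 0.055 0.399] F [ 0.081  0.531 -0.229] w 0.0623 ff 0.0
[(0.77, [269.7, 227.7], array([0.001, 0.007])), (0.75, [464.6, 353.9], array([-0.188, -0.51 ]))]
[(0.88, [173.1, 364.4], array([-0.175, -0.517])), (0.83, [320.7, 230.1], array([ 0.006, -0.009]))]
```

View pics/c.png

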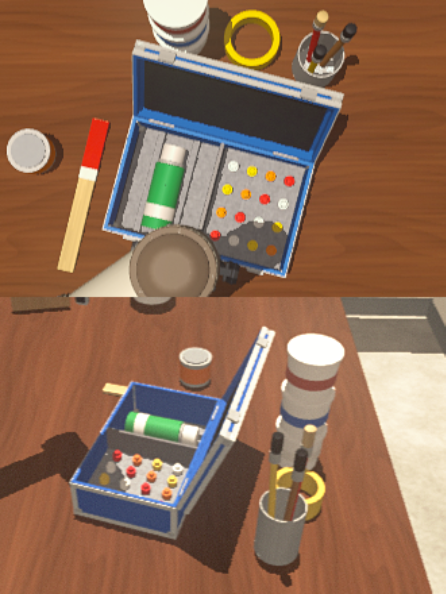

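The can lies straight between the ridges, at (165,195) in the upper view. Everything else is unmoved. Next is the lid, from the gap over the tape.

Run:
```python
from h import *
B=F(th-np.pi/2); Y=-.015
r.set_gripper(0.0)
print(r.solve_ik(W(.235,Y,.257),B),r.solve_ik(W(.06,Y,.257),B))
r.line_to(W(.235,Y,.4),.25,frame=B)
print(r.line_to(W(.235,Y,.257),.1,contact_N=4)); st("behind")
f0=r.get_obs()["wrist_force"]@np.r_[RC[:,0],0]
print(r.line_to(W(.15,Y,.257),.06,contact_N=2.5)); st("touch?")
p=r.camera("top"); cv2.imwrite("pics/d.png",cv2.resize(p["pixels"],None,fx=2.4,fy=2.4)[100:628,360:1152])
```

```text
[ 0.178  0.486  0.179  0.    -1.264  1.154] [ 0.321  0.192 -0.255  0.    -1.124  1.011]
False
behind t 31.06 pos [ 0.684 -0.039  0.258] F [-0.372 -0.669 -0.016] w -0.0001 ff 0.0
True
touch? t 31.77 pos [ 0.653 -0.031  0.257] F [ 1.327 -0.029 -0.05 ] w 0.0004 ff 0.8382864774910104
```

View pics/d.png

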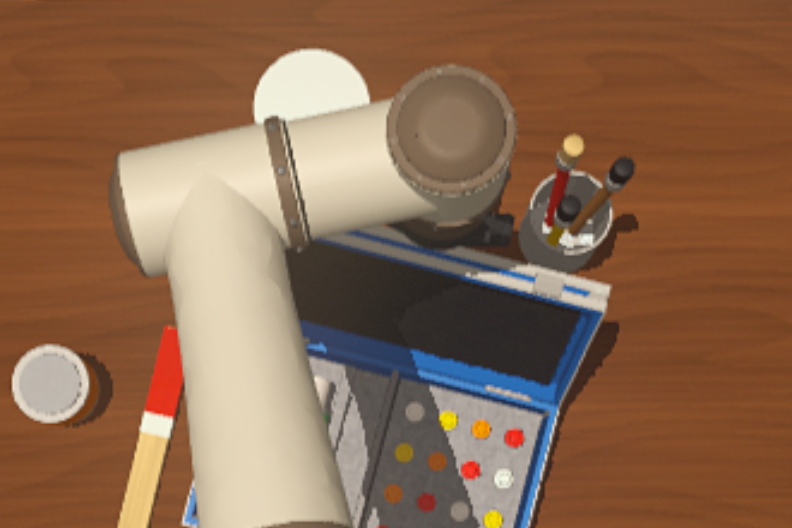

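The closed fingers touch the lid's back near (470,250), clear of the tubs and pot. I'll push slowly past upright until the force vanishes, then back off.

Run:
```python
from h import *
Y=-.015; n=np.r_[RC[:,0],0]
r.line_to(W(.13,Y,.257),.06); st("near upright")
z=0
for x in np.arange(.125,.079,-.005):
    r.line_to(W(x,Y,.257),.06); f=r.get_obs()["wrist_force"]@n; print(round(x,3),round(f,2),round(r.get_obs()["finger_force"],2))
    z=z+1 if x<.108 and abs(f)<.6 else 0
    if z>=2: break
r.line_to(W(.19,Y,.257),.2); r.line_to(W(.2,Y,.4),.25); r.sleep(1.5)
st(); r.line_to(W(.0,-.1,.42),.25); st()
p=r.camera("top"); s=r.camera("scene")
cv2.imwrite("pics/e.png",cv2.resize(np.vstack([p["pixels"][60:310,150:480],s["pixels"][110:350,200:530]]),None,fx=1.2,fy=1.2))
```

```text
near upright t 33.19 pos [ 0.583 -0.014  0.261] F [0.452 0.103 0.136] w 0.0002 ff 0.40949090260255616
0.125 0.56 0.12
0.12 0.17 0.0
0.115 0.75 0.0
0.11 0.51 0.0
0.105 -0.76 0.0
0.1 0.22 0.0
0.095 -0.56 0.0
 t 37.79 pos [ 0.65  -0.031  0.4  ] F [0.149 0.109 0.187] w 0.0004 ff 0.0
 t 38.82 pos [ 0.436 -0.066  0.42 ] F [0.006 0.307 0.936] w 0.0001 ff 0.0
```

View pics/e.png

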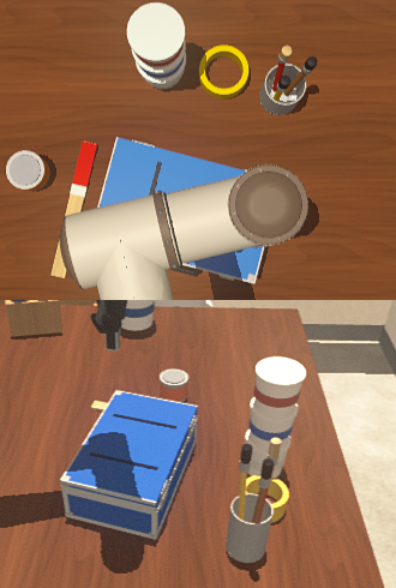

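The lid is shut: its blue top lies flush at (130,440) in the lower view. The tubs, tape, pot and tin stand where they were, the stick lies flat, and the arm is clear.

```bash
python3 -c "
from h import *
r.sleep(.5); print(r.hand_in())"
```

```text
the job is handed in; nothing more can be done
None
```

The job is handed in: the stick lies flat on the bench left of the case, the green can is in the cradle, and the lid fell shut by itself after the push; no verdict came back.

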